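# Inspect a pastry cutter under the pull-out lamp

### The arm

A 6-joint arm with a two-finger parallel gripper is mounted at the origin on the work surface. World frame = base frame: x ahead of the robot, y to its left, z up, the work surface at z = 0. Lengths are in m, angles in rad, forces in N, time in s.
With the tool pointing down it reaches from about 0.275 to 0.75 m from the base axis. Payload 10.2 kg.
Tool frame: the origin (TCP) lies on the centre line of the jaws, within the pads' length; the fingertips stand 25 mm ahead of it and the grasp point (between the pads) lies 6 mm ahead of it (robot.tips_ahead is the distance from the TCP to the fingertips, in m); z points along the fingers, y is the line along which they close (so a half turn about z gives the same grasp; the last joint's range is limited). The gripper opens to 85 mm and grips with 20 to 120 N. Pads are 22 mm wide; open, the fingers measure 114 mm over their backs; the gripper's body (76 mm by 85 mm) begins 54 mm behind the grasp point. The pads swing forward as they close: fully open they stand 13 mm farther back than shut.
Start: joints at [-1.375, 0.313, 1.498, -0, 1.331, -0.223], TCP at [0.213, -0.48, 0.256] pointing down, gripper open.
Joint ranges: [-2.94, 2.94], [-0.97, 2.17], [0.19, 2.56], [-1.23, 4.37], [0.02, 3.11], [-2.88, 2.88]. Speed limits (rad/s): [2.39, 2.39, 3.01, 3.14, 3.14, 3.14].

### API

Orientations are given as a unit quaternion [x, y, z, w].
In Python, from bench import robot gives the robot as it stands. The module is installed in compiled form; this text tells all that it offers.
- The arm moves only by the tool arm_command, never from a script. Its argument "plan" is a list of rows, each an object with "linear": the shift along the tool's x, y, z in units of 50 mm (1.0 is 50 mm), a list of three; "delta_rot": the turn, a rotation vector about the tool's x, y, z in units of 5 degrees (1.0 is 5 degrees), a list of three; "fingers": the finger opening in mm, from 0 to 85.4. A call has 1 to 12 rows; each row shifts and turns the commanded pose from where the row before left it, along the tool's axes as they then stand; what a row does not reach is not made up. A row lasts 1/8 s, in which the tool goes at most 62.5 mm and 10.7 degrees, less where a joint would pass 70% of its speed; a pose out of reach is approached as far as the arm can. A call is refused whole if a number of a shift passes 1 or a number of a turn 1, either way. A call with a gripper value outside its range is refused whole. The fingers move at their own pace and stop on an object; the grip force is fixed at half the most. Time passes only in rows, so rows that do not move let the fingers close. It gives the time, the measured TCP pose, the force, the opening and the grip force at its end, in the units of the state.
- robot.state(): the state, without advancing time (a new reading comes with each control period).
- robot.grab_frame(name): name is "side" or "top"; returns a dict with "img" (480x640x3 uint8, red, green, blue), "K" (3x3 intrinsics, pixels), "k1" (the pictures are not rectified: a ray, as slopes to the right and down, at radius r is drawn at 1 + k1 r^2 times it, then the intrinsics apply), "R" (3x3) and "t" (3): a world point X has camera coordinates R X + t. Camera axes: x right, y down, z forward; pixel columns grow to the right and rows downward; lengths in m; the calibration is good to about 2 mm. A picture is of the moment at which its call begins. There is no depth.
- robot.finish_job(): hands the job in; it is judged then, once.
The state is a dict: "t": time; "joint_pos": joint angles; "qd": joint speeds; "joint_torque": joint torques, N m; "tcp_pos": TCP position; "tcp_rot": TCP orientation; "force": force on the tool from outside, world axes, zero at the start; "wrist_torque": the same for the moment, N m; "gripper_width": finger opening in m; "grasp_force": force on a finger pad.
Only numpy, scipy, OpenCV 4.12 (cv2) and the standard library are available. Lean on these libraries where they do the work, as an engineer would, in place of code of your own. Each camera call takes 0.05 s, during which the arm holds its last target. There are 200 camera calls.

### The job

Stand the red-knobbed pastry cutter upright on the table midway between the yellow and the green tin, and let go of it. Then push the lamp's green release button fully down and pull the lamp out by its black grip post, past the first stop to the second stop, so that its light is above the cutter; the lamp springs back if let go, so finish while still holding it fully out at the second stop. Leave the tins and everything else where they stand.

Things in the scene. Friction and masses are not known exactly. Their poses are not given: they have to be found in the camera images.
- lamp: Pull-out lamp, fixed. Origin on the table, z up; its arm comes out along its own -y (yaw 0: to the robot's right). Grey sleeve 46 wide (x), 44 high, level from y = 0 (mouth) to 250 mm, top at 150 mm; foot 130 x 120 mm at y = 170. The tins stand at x = -100 and +100, y = -200 mm in this frame (within 4 mm); at the second stop the light is over the spot between them (x = 0, y = -200).
- lamp_button (a joint): Green release button, a round cap of 28 mm diameter on the sleeve top (lamp frame x = 0, y = 45 mm). Value: how far it is pushed down in m, 0 (up) to 0.009 (fully down). It needs about 4 to 5 N all the way and stays down when released. Up, it locks the arm; pushed down more than 7 mm, the arm is free.
- button_top (a point): Centre of the button's top face; 168 mm above the table when up, 159 mm when fully down.
- lamp_arm (a joint): How far the arm is pulled out in m: 0 in (start), about 0.070 at the first stop (a click catch you feel: about 10 N in all to pull through, from 0.060 to 0.078; it does not keep the arm out), 0.140 at the second stop (solid end of travel). A return spring pulls it in with 4 to 6 N. An orange ring on the tube comes out of the sleeve mouth at each stop.
- lamp_grip (a point): Grip point on the black upright post at the arm's outer end: round, 24 mm diameter, from 140 to 200 mm above the table (this point at 175 mm), free all round. With the arm in it stands 60 mm in front of the sleeve mouth (lamp frame x = 0, y = -60 mm); it moves along the lamp's -y as the arm comes out.
- lamp_light (a point): Centre of the light's underside, 97 mm above the table, straight below the grip post: a white disc of 68 mm diameter and 20 mm high under the tube's end. It moves with the arm.
- cutter_red: Loose round steel pastry cutter with a RED knob: ring 72 mm diameter, 30 mm high, open below; a flat bar 14 mm wide across its top carries an upright round knob, 24 mm diameter from 40 to 64 mm height (whole height 68 mm). About 0.14 kg. Origin: centre of the ring's underside, z up; it stands on the table.
- cutter_red_knob (a point): Centre of the red knob, 55 mm above the cutter's underside; grip here.
- cutter_blue: Loose bystander, leave alone. The same cutter with a BLUE knob.
- tin_yellow: Loose bystander, leave alone. Yellow tin with a bare metal top, 60 mm diameter, 75 mm high; origin: centre of its underside. One of the two reference tins.
- tin_green: Loose bystander, leave alone. Green tin with a bare metal top, 60 mm diameter, 75 mm high; origin: centre of its underside. The other reference tin.
- bowl: Loose bystander, leave alone. Steel bowl, 110 mm wide, 60 mm high; origin: centre of its underside.
- mug: Loose bystander, leave alone. Blue mug, 80 mm wide, 90 mm high; origin: centre of its underside.
- jar: Loose bystander, leave alone. Jar with a paper label, 80 mm wide, 110 mm high; origin: centre of its underside.
- pastry_brush: Loose bystander, leave alone. Pastry brush lying on the table, under 300 mm long and 40 mm high.
There are look-alikes about, which are no part of the job. What is shaped like the cutter_red but purple is not meant.

How it is judged:
By the outcome, as a careful person would: the job done as asked, in the order asked, and still so for the second after the job is handed in, while the arm keeps its last pose, push and grip.
It also fails if it takes over 58 s, if anything falls off the work surface, if the arm or the gripper's body presses on something with over 40 N, if the wrist force passes 120 N, or if a joint passes its speed limit or range.

## Working session

There is one attempt and no reset: what is moved stays moved. The work goes in short steps, Python scripts to look and compute and a tool call to move; the robot and the scene stay as the last step left them, time stands still between calls to the robot, and variables do not carry over. Pictures are saved under pics/ and viewed, at most 10 in all, crops included, and the job is handed in when it is done.

Besides the shell and the picture viewer there is one more tool, called after ">>>" as name([rows], argument=value, ...), one row to a line, values as JSON. arm_command: Moves the arm, as the interface text tells. Its arguments: {"type":"object","properties":{"plan":{"type":"array","items":{"type":"object","properties":{"linear":{"type":"array","items":{"type":"number"}},"delta_rot":{"type":"array","items":{"type":"number"}},"fingers":{"type":"number"}}}}},"required":["plan"]}

```bash
mkdir -p pics; cat > h.py <<'E'
import numpy as np, cv2, pickle
from bench import robot
from scipy.spatial.transform import Rotation as Ro
def grab(n,save=None):
    f=robot.grab_frame(n); pickle.dump(f,open(f'{n}.pkl','wb'))
    if save: cv2.imwrite(f'pics/{save}.png',f['img'][:,:,::-1])
    return f
def load(n): return pickle.load(open(f'{n}.pkl','rb'))
def pix(f,u,v,z):
    K=np.array(f['K']);R=np.array(f['R']);t=np.array(f['t'])
    p=np.array([(u-K[0,2])/K[0,0],(v-K[1,2])/K[1,1]]);q=p.copy()
    for _ in range(20): q=p/(1+f['k1']*(q@q))
    d=R.T@np.array([*q,1]);c=-R.T@t
    return c+d*(z-c[2])/d[2]
def proj(f,X):
    K=np.array(f['K']);c=np.array(f['R'])@np.array(X)+np.array(f['t']);q=c[:2]/c[2]
    q=q*(1+f['k1']*(q@q)); return np.array([K[0,0]*q[0]+K[0,2],K[1,1]*q[1]+K[1,2]])
E
python3 - <<'E'
from h import *
for n in('top','side'):
    f=grab(n,n+'0'); print(n,-np.array(f['R']).T@f['t'],f['k1'],np.array(f['K'])[0])
s=robot.state();print(s['t'],s['tcp_pos'],s['tcp_rot'],s['force'],s['gripper_width'])
E
```

```text
top [ 0.36349963 -0.05834034  1.33108953] -0.10339110812667547 [482.1925001    0.         321.23558185]
side [0.29579311 0.66284939 0.95688944] -0.027356933613383313 [444.86448017   0.         318.71542964]
0.1 [ 0.21343282 -0.47943063  0.2557918 ] [ 9.78156082e-01  2.07870968e-01 -6.97083782e-06 -5.82377835e-04] [ 0.92070604 -0.38303155 -0.95645171] 0.08560516812420979
```

View pics/top0.png

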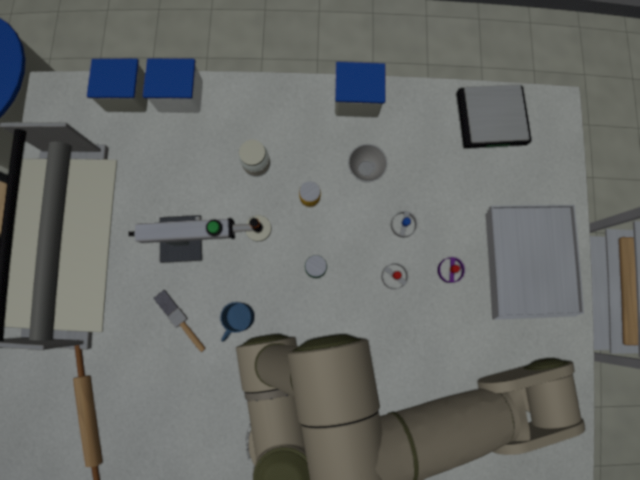

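View pics/side0.png

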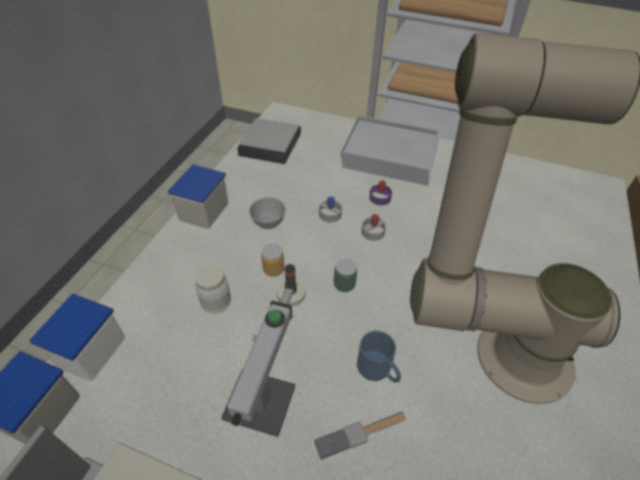

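The top view has three cutter shapes: steel ring with red knob at (395,276), purple ring with red knob at (451,269), and steel ring with blue knob at (403,224). The steel ring with the red knob fits, since the purple one is the look-alike. Yellow tin is at (310,193), green tin at (316,266), lamp button at (214,227) and grip post at (257,226). I'll confirm in an enlarged crop.

```bash
python3 - <<'E'
from h import *
a=load('top')['img'][180:300,200:360];b=load('top')['img'][200:300,370:470]
c=load('side')['img'][170:320,230:400]
A=cv2.resize(a,None,fx=2.5,fy=2.5,interpolation=2);A=cv2.resize(load('top')['img'][175:295,200:360],(400,300),interpolation=2)
B=cv2.resize(b,(300,300),interpolation=2)
C=cv2.resize(load('side')['img'][180:300,240:400],(400,300),interpolation=2)
D=cv2.resize(load('side')['img'][180:240,310:400],(400,267),interpolation=2)
o=np.zeros((600,800,3),np.uint8);o[:300,:400]=A;o[:300,400:700]=B;o[300:,:400]=C;o[300:567,400:]=D
cv2.imwrite('pics/crop1.png',o[:,:,::-1])
E
```

```text
(no output)
```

View pics/crop1.png

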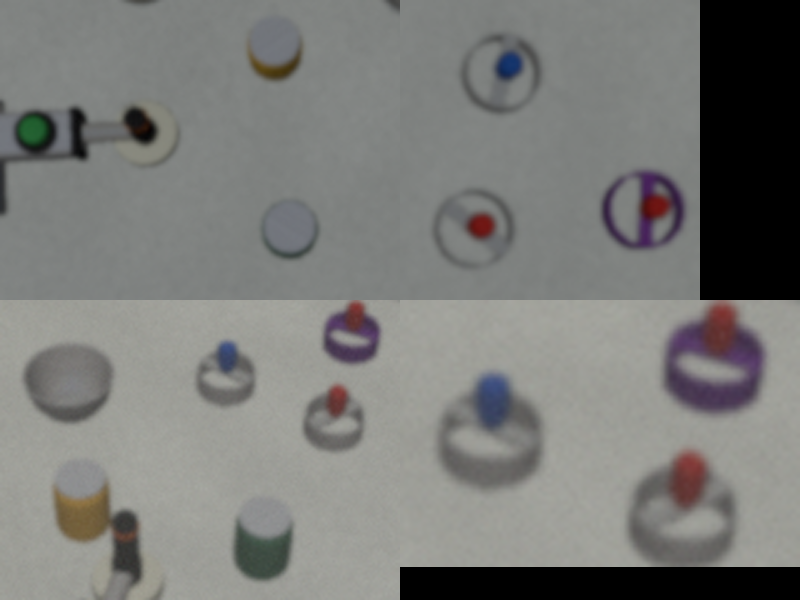

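```bash
python3 - <<'E'
from h import *
f=load('top');s=load('side')
def T(u,v,z,k=2.5,o=(200,175)): return pix(f,(u+.5)/k-.5+o[0],(v+.5)/k-.5+o[1],z)
def S(u,v,z,k=2.5,o=(240,180),b=(0,300)): return pix(s,(u-b[0]+.5)/k-.5+o[0],(v-b[1]+.5)/k-.5+o[1],z)
P=lambda n,a:print(n,a.round(4))
y=T(275,41,.075);g=T(290.5,227,.075);P('yel',y);P('grn',g);P('yS',S(80,478,.075));P('gS',S(264,518,.075))
m=(y+g)/2;P('mid',m);print(np.linalg.norm(y-g))
b=T(34.5,131,.168);P('btn',b);P('btnS',pix(s,275,316.5,.168))
P('posttop',T(135,118,.2));P('light top',T(146,133,.117));P('post S',S(124,518,.2))
r=T(473-400,228,.03,3,(370,200));k=T(482-400,225,.066,3,(370,200));P('ring',r);P('knob',k)
P('knobS',pix(s,310+(689-400)/4.444-.4,180+(455-300)/4.444-.4,.068))
P('ringS top',pix(s,310+(682-400)/4.444-.4,180+(505-300)/4.444-.4,.03))
bl=T(500-400,73,.03,3,(370,200));P('blue',bl)
P('jar',pix(f,254,153,.11));P('mug',pix(f,238,314,.09))
b1=T(50,206,.03,3,(370,200));b2=T(99,246,.03,3,(370,200));print('bar',np.degrees(np.arctan2(*(b2-b1)[1::-1])))
d=(m-b)[:2];P('dir',d);print('angle of -y',np.degrees(np.arctan2(d[1],d[0])),np.linalg.norm(d))
d=(y-g);print('tin angle',np.degrees(np.arctan2(d[1],d[0])))
print(Ro.from_quat(robot.state()['tcp_rot']).as_matrix().round(3))
E
```

```text
yel [ 0.6728 -0.0343  0.075 ]
grn [ 0.4742 -0.0565  0.075 ]
yS [ 0.6745 -0.0308  0.075 ]
gS [ 0.4757 -0.0503  0.075 ]
mid [ 0.5735 -0.0454  0.075 ]
0.19987771034926924
btn [0.5529 0.197  0.168 ]
btnS [0.5511 0.2068 0.168 ]
posttop [0.563  0.0944 0.2   ]
light top [0.5624 0.0937 0.117 ]
post S [0.5651 0.0962 0.2   ]
ring [ 0.4563 -0.2688  0.03  ]
knob [ 0.4566 -0.271   0.066 ]
knobS [ 0.46   -0.2744  0.068 ]
ringS top [ 0.4582 -0.2663  0.03  ]
blue [ 0.5992 -0.2928  0.03  ]
jar [0.7631 0.1149 0.11  ]
mug [0.3427 0.1388 0.09  ]
bar -127.9780884990574
dir [ 0.0205 -0.2424]
angle of -y -85.15695343114054 0.24330030070645164
tin angle 6.401667698931385
[[ 0.914  0.407 -0.   ]
 [ 0.407 -0.914  0.001]
 [ 0.    -0.001 -1.   ]]
```

Crop confirmed: the target is the steel ring with the red knob at (395,276), with its bar running diagonally. The positions agree with each other: tins are 200 mm apart, and button, post and midpoint lie on one line with a yaw of about 5°. I'll turn so the jaws close across the bar, then move above the cutter.

>>> arm_command([
  {"linear": [0,0,0],"delta_rot": [0,0,-0.8],"fingers": 60},
  {"linear": [0,0,0],"delta_rot": [0,0,-0.8],"fingers": 60},
  {"linear": [0,0,0],"delta_rot": [0,0,-0.8],"fingers": 60},
  {"linear": [0,0,0],"delta_rot": [0,0,-0.8],"fingers": 60},
  {"linear": [0,0,0],"delta_rot": [0,0,-0.8],"fingers": 60},
  {"linear": [0,0,0],"delta_rot": [0,0,-0.8],"fingers": 60},
  {"linear": [0,0,0],"delta_rot": [0,0,-0.8],"fingers": 60},
])

```text
t: 0.98
tcp_pos: [0.2134, -0.4795, 0.2559]
tcp_rot: [0.898, 0.439, 0.0, -0.0]
force: [0.8, -0.3, 0.5]
gripper_width: 0.06
grasp_force: 0.0
```

>>> arm_command([
  {"linear": [0.7,0.14,0.2],"delta_rot": [0,0,0],"fingers": 60},
  {"linear": [0.7,0.14,0.2],"delta_rot": [0,0,0],"fingers": 60},
  {"linear": [0.7,0.14,0.2],"delta_rot": [0,0,0],"fingers": 60},
  {"linear": [0.7,0.14,0.2],"delta_rot": [0,0,0],"fingers": 60},
  {"linear": [0.7,0.14,0.2],"delta_rot": [0,0,0],"fingers": 60},
  {"linear": [0.7,0.14,0.2],"delta_rot": [0,0,0],"fingers": 60},
  {"linear": [0.7,0.14,0.2],"delta_rot": [0,0,0],"fingers": 60},
  {"linear": [0.7,0.14,0.2],"delta_rot": [0,0,0],"fingers": 60},
  {"linear": [0.7,0.14,0.2],"delta_rot": [0,0,0],"fingers": 60},
  {"linear": [0,0,0],"delta_rot": [0,0,0],"fingers": 60},
  {"linear": [0,0,0],"delta_rot": [0,0,0],"fingers": 60},
])

```text
t: 2.35
tcp_pos: [0.4567, -0.2705, 0.1663]
tcp_rot: [0.899, 0.438, -0.0, -0.0]
force: [0.4, 0.1, 0.8]
gripper_width: 0.06
grasp_force: 0.0
```

```bash
cat >> h.py <<'E'
def rel(x,y,z,yaw=None):
    s=robot.state();R=Ro.from_quat(s['tcp_rot']).as_matrix()
    print('t',s['t'],'units',(R.T@(np.array([x,y,z])-s['tcp_pos'])/.05).round(2),'F',np.round(s['force'],1),'w',round(s['gripper_width'],4),s['grasp_force'])
    print('tcp',np.round(s['tcp_pos'],4)); print('tilt',R[:,2].round(3),'yaw y',np.degrees(np.arctan2(R[1,1],R[0,1])).round(1),'j',np.round(s['joint_pos'],2))
E
python3 - <<'E'
from h import *
rel(.457,-.270,.062);print(robot.tips_ahead)
f=grab('top');g=grab('side')
k=cv2.resize(f['img'][200:320,340:460],(400,400),interpolation=2);l=cv2.resize(g['img'][140:260,310:430],(400,400),interpolation=2)
cv2.imwrite('pics/c2.png',np.hstack([k,l])[:,:,::-1])
E
```

```text
t 2.35 units [ 0.01 -0.    2.09] F [0.4 0.1 0.8] w 0.06 0.0
tcp [ 0.4567 -0.2705  0.1663]
tilt [-0.  0. -1.] yaw y -38.0 j [-0.76  0.41  1.6  -0.    1.12 -0.09]
0.025
```

View pics/c2.png

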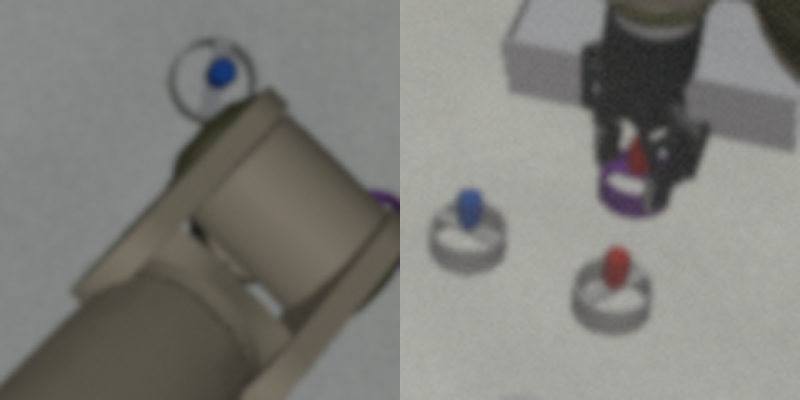

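The right crop (side camera) shows the jaws hovering above the red-knobbed steel cutter, which is at crop (617,265), undisturbed. The purple one is visible behind the fingers. Next I'll descend and grip.

>>> arm_command([
  {"linear": [0,0,0.6],"delta_rot": [0,0,0],"fingers": 60},
  {"linear": [0,0,0.6],"delta_rot": [0,0,0],"fingers": 60},
  {"linear": [0,0,0.4],"delta_rot": [0,0,0],"fingers": 60},
  {"linear": [0,0,0.25],"delta_rot": [0,0,0],"fingers": 60},
  {"linear": [0,0,0.2],"delta_rot": [0,0,0],"fingers": 60},
  {"linear": [0,0,0],"delta_rot": [0,0,0],"fingers": 60},
  {"linear": [0,0,0],"delta_rot": [0,0,0],"fingers": 10},
  {"linear": [0,0,0],"delta_rot": [0,0,0],"fingers": 10},
  {"linear": [0,0,0],"delta_rot": [0,0,0],"fingers": 10},
  {"linear": [0,0,0],"delta_rot": [0,0,0],"fingers": 10},
  {"linear": [0,0,0],"delta_rot": [0,0,0],"fingers": 10},
  {"linear": [0,0,0],"delta_rot": [0,0,0],"fingers": 10},
])

```text
t: 3.95
tcp_pos: [0.4574, -0.2704, 0.0646]
tcp_rot: [0.899, 0.438, 0.0, 0.001]
force: [-1.1, 1.0, 6.7]
gripper_width: 0.0221
grasp_force: 58.9
```

>>> arm_command([
  {"linear": [0,0,-0.2],"delta_rot": [0,0,0],"fingers": 10},
  {"linear": [0,0,-0.6],"delta_rot": [0,0,0],"fingers": 10},
  {"linear": [0,0,-0.8],"delta_rot": [0,0,0],"fingers": 10},
  {"linear": [0,0,-0.8],"delta_rot": [0,0,0],"fingers": 10},
  {"linear": [0,0,0],"delta_rot": [0,0,0],"fingers": 10},
])

```text
t: 4.58
tcp_pos: [0.458, -0.271, 0.187]
tcp_rot: [0.899, 0.438, 0.001, 0.003]
force: [-0.0, 0.0, -1.5]
gripper_width: 0.0223
grasp_force: 59.0
```

```bash
python3 - <<'E'
from h import *
rel(.574,-.043,.185)
g=grab('side')
cv2.imwrite('pics/c3.png',cv2.resize(g['img'][120:260,310:450],(560,560),interpolation=2)[:,:,::-1])
E
```

```text
t 4.575 units [ 5.02 -0.98  0.03] F [-0.   0.  -1.5] w 0.0223 58.98861077148467
tcp [ 0.458 -0.271  0.187]
tilt [ 0.005 -0.004 -1.   ] yaw y -38.0 j [-0.75  0.39  1.58  0.    1.17 -0.09]
```

View pics/c3.png

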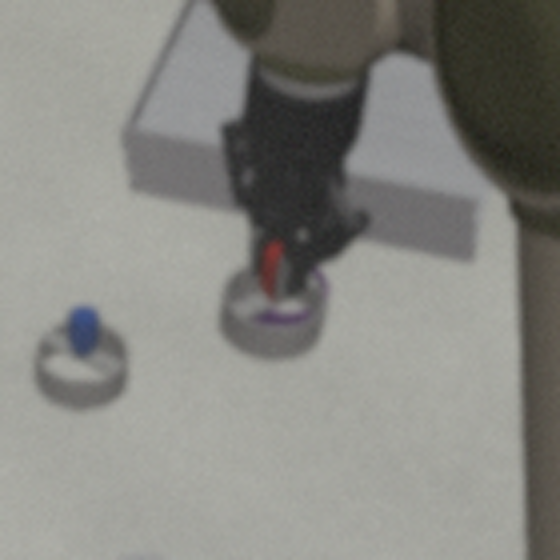

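```bash
python3 - <<'E'
from h import *
s=load('side')
for u,v,z in((275,298,.1526),(274,244,.188)):
    p=pix(s,310+u/4-.4,120+v/4-.4,z);R=Ro.from_quat(robot.state()['tcp_rot']).as_matrix()
    print(p.round(4),(R.T@(p-robot.state()['tcp_pos'])).round(4))
E
```

```text
[ 0.457  -0.2674  0.1526] [ 0.0022 -0.0021  0.0323]
[ 0.4655 -0.28    0.188 ] [-0.0026  0.0124 -0.0031]
```

It's held upright and clear of the table. Now carry it to between the tins.

>>> arm_command([
  {"linear": [0.4,-0.07,0],"delta_rot": [0,0,0],"fingers": 10},
  {"linear": [0.6,-0.11,0],"delta_rot": [0,0,0],"fingers": 10},
  {"linear": [0.7,-0.13,0],"delta_rot": [0,0,0],"fingers": 10},
  {"linear": [0.7,-0.13,0],"delta_rot": [0,0,0],"fingers": 10},
  {"linear": [0.7,-0.13,0],"delta_rot": [0,0,0],"fingers": 10},
  {"linear": [0.7,-0.13,0],"delta_rot": [0,0,0],"fingers": 10},
  {"linear": [0.6,-0.11,0],"delta_rot": [0,0,0],"fingers": 10},
  {"linear": [0.4,-0.08,0],"delta_rot": [0,0,0],"fingers": 10},
  {"linear": [0.2,-0.04,0],"delta_rot": [0,0,0],"fingers": 10},
  {"linear": [0,0,0],"delta_rot": [0,0,0],"fingers": 10},
  {"linear": [0,0,0],"delta_rot": [0,0,0],"fingers": 10},
])

```text
t: 6.0
tcp_pos: [0.5741, -0.0454, 0.1837]
tcp_rot: [0.899, 0.438, -0.0, 0.0]
force: [0.5, 0.0, -0.5]
gripper_width: 0.0221
grasp_force: 58.9
```

```bash
python3 - <<'E'
from h import *
rel(.575,-.0455,.067)
E
```

```text
t 6.0 units [0.01 0.02 2.33] F [ 0.5  0.  -0.5] w 0.0221 58.949600634514354
tcp [ 0.5741 -0.0454  0.1837]
tilt [-0. -0. -1.] yaw y -38.1 j [-0.28  0.49  1.44 -0.    1.21  0.38]
```

>>> arm_command([
  {"linear": [0,0,0.5],"delta_rot": [0,0,0],"fingers": 10},
  {"linear": [0,0,0.6],"delta_rot": [0,0,0],"fingers": 10},
  {"linear": [0,0,0.5],"delta_rot": [0,0,0],"fingers": 10},
  {"linear": [0,0,0.4],"delta_rot": [0,0,0],"fingers": 10},
  {"linear": [0,0,0.2],"delta_rot": [0,0,0],"fingers": 10},
  {"linear": [0,0,0.1],"delta_rot": [0,0,0],"fingers": 10},
  {"linear": [0,0,0.04],"delta_rot": [0,0,0],"fingers": 10},
  {"linear": [0,0,0],"delta_rot": [0,0,0],"fingers": 10},
  {"linear": [0,0,0],"delta_rot": [0,0,0],"fingers": 10},
])

```text
t: 7.12
tcp_pos: [0.5746, -0.0446, 0.0672]
tcp_rot: [0.899, 0.438, 0.0, 0.0]
force: [0.6, -0.5, -0.7]
gripper_width: 0.0221
grasp_force: 58.9
```

```bash
python3 - <<'E'
from h import *
g=grab('side')
cv2.imwrite('pics/c4.png',cv2.resize(g['img'][200:320,240:400],(800,600),interpolation=2)[:,:,::-1])
E
```

```text
(no output)
```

View pics/c4.png

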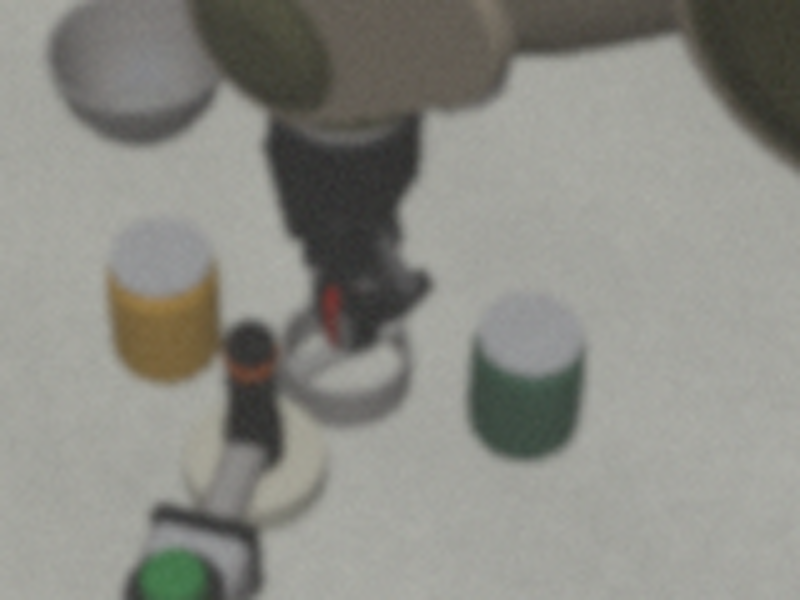

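>>> arm_command([
  {"linear": [0,0,0.03],"delta_rot": [0,0,0],"fingers": 10},
  {"linear": [0,0,0],"delta_rot": [0,0,0],"fingers": 10},
  {"linear": [0,0,0],"delta_rot": [0,0,0],"fingers": 10},
])

```text
t: 7.55
tcp_pos: [0.5744, -0.0446, 0.0653]
tcp_rot: [0.899, 0.438, -0.0, 0.0]
force: [-1.1, 0.2, -2.0]
gripper_width: 0.0223
grasp_force: 58.9
```

```bash
python3 - <<'E'
from h import *
s=load('side')
q=lambda u,v,z:pix(s,(u+.5)/5-.5+240,(v+.5)/5-.5+200,z)
y=q(163,257,.075);g=q(528,333,.075);r=q(347,355,.032);b=q(347,383,.0)
print(y,g,(y+g)/2,'ring',r,b)
rel(.5745,-.045,.0645)
E
```

```text
[ 0.67315234 -0.03093502  0.075     ] [ 0.47663671 -0.05239199  0.075     ] [ 0.57489453 -0.0416635   0.075     ] ring [ 0.57082348 -0.03715675  0.032     ] [ 0.57309517 -0.04303469  0.        ]
t 7.55 units [-0.01  0.01  0.02] F [-1.1  0.2 -2. ] w 0.0223 58.91902131261304
tcp [ 0.5744 -0.0446  0.0653]
tilt [-0. -0. -1.] yaw y -38.0 j [-0.28  0.63  1.54 -0.    0.96  0.38]
```

The cutter sits midway between the tins to within a few mm. Next: seat it, let go and rise.

>>> arm_command([
  {"linear": [0,0,0.02],"delta_rot": [0,0,0],"fingers": 10},
  {"linear": [0,0,0],"delta_rot": [0,0,0],"fingers": 10},
  {"linear": [0,0,0],"delta_rot": [0,0,0],"fingers": 30},
  {"linear": [0,0,0],"delta_rot": [0,0,0],"fingers": 45},
  {"linear": [0,0,0],"delta_rot": [0,0,0],"fingers": 50},
  {"linear": [0,0,0],"delta_rot": [0,0,0],"fingers": 50},
  {"linear": [0,0,-0.2],"delta_rot": [0,0,0],"fingers": 50},
  {"linear": [0,0,-0.6],"delta_rot": [0,0,0],"fingers": 50},
  {"linear": [0,0,-1],"delta_rot": [0,0,0],"fingers": 50},
  {"linear": [0,0,-1],"delta_rot": [0,0,0],"fingers": 50},
  {"linear": [0,0,-1],"delta_rot": [0,0,0],"fingers": 50},
  {"linear": [0,0,-0.4],"delta_rot": [0,0,0],"fingers": 30},
])

```text
t: 9.05
tcp_pos: [0.5748, -0.0447, 0.2783]
tcp_rot: [0.899, 0.438, 0.002, 0.002]
force: [0.1, 0.8, -0.2]
gripper_width: 0.0329
grasp_force: 0.0
```

```bash
python3 - <<'E'
from h import *
rel(.552,.200,.25)
E
```

```text
t 9.05 units [ 3.57 -3.37  0.56] F [ 0.1  0.8 -0.2] w 0.0329 0.0
tcp [ 0.5748 -0.0447  0.2783]
tilt [ 0.005 -0.001 -1.   ] yaw y -38.0 j [-0.28  0.41  1.3   0.    1.42  0.38]
```

>>> arm_command([
  {"linear": [0,0,0],"delta_rot": [0,0,0.93],"fingers": 0},
  {"linear": [0,0,0],"delta_rot": [0,0,0.93],"fingers": 0},
  {"linear": [0,0,0],"delta_rot": [0,0,0.93],"fingers": 0},
  {"linear": [0,0,0],"delta_rot": [0,0,0.93],"fingers": 0},
  {"linear": [0,0,0],"delta_rot": [0,0,0.93],"fingers": 0},
  {"linear": [0,0,0],"delta_rot": [0,0,0.93],"fingers": 0},
  {"linear": [0,0,0],"delta_rot": [0,0,0.93],"fingers": 0},
  {"linear": [0,0,0],"delta_rot": [0,0,0.93],"fingers": 0},
  {"linear": [0,0,0],"delta_rot": [0,0,0.93],"fingers": 0},
  {"linear": [0,0,0],"delta_rot": [0,0,0.93],"fingers": 0},
  {"linear": [0,0,0],"delta_rot": [0,0,0],"fingers": 0},
])

```text
t: 10.42
tcp_pos: [0.5743, -0.0446, 0.2749]
tcp_rot: [0.999, 0.048, 0.0, 0.0]
force: [0.3, -0.1, 0.4]
gripper_width: 0.0
grasp_force: 0.0
```

```bash
python3 - <<'E'
from h import *
rel(.552,.200,.23)
E
```

```text
t 10.425 units [ 0.03 -4.91  0.9 ] F [ 0.3 -0.1  0.4] w 0.0 0.0
tcp [ 0.5743 -0.0446  0.2749]
tilt [ 0.001 -0.    -1.   ] yaw y -84.5 j [-0.28  0.41  1.31  0.    1.42  1.19]
```

>>> arm_command([
  {"linear": [0,-0.5,0],"delta_rot": [0,0,0],"fingers": 0},
  {"linear": [0,-0.8,0],"delta_rot": [0,0,0],"fingers": 0},
  {"linear": [0,-0.8,0],"delta_rot": [0,0,0],"fingers": 0},
  {"linear": [0,-0.8,0],"delta_rot": [0,0,0],"fingers": 0},
  {"linear": [0,-0.8,0],"delta_rot": [0,0,0],"fingers": 0},
  {"linear": [0,-0.7,0.3],"delta_rot": [0,0,0],"fingers": 0},
  {"linear": [0,-0.5,0.6],"delta_rot": [0,0,0],"fingers": 0},
  {"linear": [0,0,0.2],"delta_rot": [0,0,0],"fingers": 0},
  {"linear": [0,0,0],"delta_rot": [0,0,0],"fingers": 0},
  {"linear": [0,0,0],"delta_rot": [0,0,0],"fingers": 0},
])

```text
t: 11.68
tcp_pos: [0.5515, 0.1984, 0.2206]
tcp_rot: [0.999, 0.048, 0.001, -0.0]
force: [0.4, -0.2, -0.9]
gripper_width: -0.0001
grasp_force: 0.0
```

```bash
python3 - <<'E'
from h import *
rel(.552,.200,.193)
g=grab('side')
a=cv2.resize(g['img'][230:350,230:310],(400,600),interpolation=2)
b=cv2.resize(g['img'][200:320,280:360],(400,600),interpolation=2)
cv2.imwrite('pics/c5.png',np.hstack([a,b])[:,:,::-1])
E
```

```text
t 11.675 units [ 0.01 -0.03  0.55] F [ 0.4 -0.2 -0.9] w -0.0001 0.0
tcp [0.5515 0.1984 0.2206]
tilt [ 0.002  0.    -1.   ] yaw y -84.5 j [ 0.15  0.47  1.36 -0.    1.31  1.62]
```

View pics/c5.png

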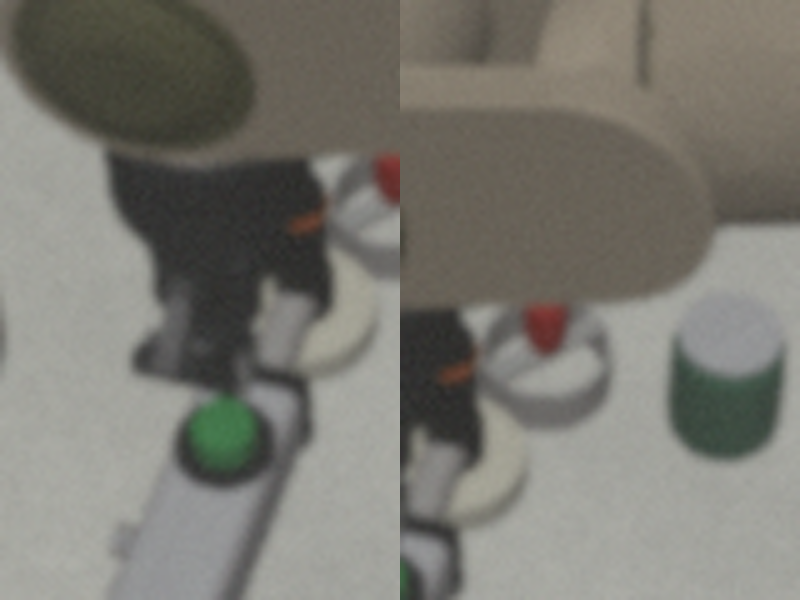

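The cutter stands upright at crop (548,330), released. The closed fingertips are just above the button, whose top is at crop (222,430). I'll check the lateral aim by projection before pressing.

```bash
python3 - <<'E'
from h import *
g=load('side')
for X in ([.5515,.1984,.1956],[.5515,.1984,.168],[.5515,.1984,.159],[.552,.2,.168]):
    p=proj(g,X);print(X,p.round(1),((p-[230,230])*5).round(0))
E
```

```text
[0.5515, 0.1984, 0.1956] [275.8 305.8] [229. 379.]
[0.5515, 0.1984, 0.168] [276.5 313.3] [232. 417.]
[0.5515, 0.1984, 0.159] [276.7 315.7] [234. 428.]
[0.552, 0.2, 0.168] [276.  313.8] [230. 419.]
```

>>> arm_command([
  {"linear": [0,-0.06,0.2],"delta_rot": [0,0,0],"fingers": 0},
  {"linear": [0,0,0.2],"delta_rot": [0,0,0],"fingers": 0},
  {"linear": [0,0,0.1],"delta_rot": [0,0,0],"fingers": 0},
  {"linear": [0,0,0.1],"delta_rot": [0,0,0],"fingers": 0},
  {"linear": [0,0,0],"delta_rot": [0,0,0],"fingers": 0},
  {"linear": [0,0,0],"delta_rot": [0,0,0],"fingers": 0},
])

```text
t: 12.48
tcp_pos: [0.5508, 0.2023, 0.1893]
tcp_rot: [0.999, 0.048, 0.0, -0.0]
force: [-0.8, 0.3, 0.7]
gripper_width: 0.0001
grasp_force: 0.0
```

>>> arm_command([
  {"linear": [0,0,0.06],"delta_rot": [0,0,0],"fingers": 0},
  {"linear": [0,0,0.06],"delta_rot": [0,0,0],"fingers": 0},
  {"linear": [0,0,0],"delta_rot": [0,0,0],"fingers": 0},
  {"linear": [0,0,0],"delta_rot": [0,0,0],"fingers": 0},
])

```text
t: 12.98
tcp_pos: [0.5509, 0.2023, 0.1839]
tcp_rot: [0.999, 0.048, 0.001, -0.0]
force: [-1.6, -0.2, 5.3]
gripper_width: -0.0003
grasp_force: 3.2
```

>>> arm_command([
  {"linear": [0,0,0.03],"delta_rot": [0,0,0],"fingers": 0},
  {"linear": [0,0,0.03],"delta_rot": [0,0,0],"fingers": 0},
  {"linear": [0,0,0],"delta_rot": [0,0,0],"fingers": 0},
  {"linear": [0,0,0],"delta_rot": [0,0,0],"fingers": 0},
])

```text
t: 13.48
tcp_pos: [0.551, 0.2024, 0.1836]
tcp_rot: [0.999, 0.048, 0.002, -0.0]
force: [-8.3, -2.0, 24.5]
gripper_width: -0.0001
grasp_force: 12.4
```

>>> arm_command([
  {"linear": [0,0,0.04],"delta_rot": [0,0,0],"fingers": 0},
  {"linear": [0,0,0],"delta_rot": [0,0,0],"fingers": 0},
  {"linear": [0,0,0],"delta_rot": [0,0,0],"fingers": 0},
])

```text
t: 13.85
tcp_pos: [0.551, 0.2024, 0.1833]
tcp_rot: [0.999, 0.048, 0.002, -0.0]
force: [-14.1, -3.9, 36.1]
gripper_width: -0.0008
grasp_force: 18.4
```

The button bottomed out: force rose steeply with the tips at 0.159 m. Next I'll rise and move over the post.

>>> arm_command([
  {"linear": [0,0,-0.3],"delta_rot": [0,0,0],"fingers": 0},
  {"linear": [0,0,-0.6],"delta_rot": [0,0,0],"fingers": 0},
  {"linear": [0,0,-0.6],"delta_rot": [0,0,0],"fingers": 60},
  {"linear": [0,0.4,0],"delta_rot": [0,0,0],"fingers": 60},
  {"linear": [0,0.6,0],"delta_rot": [0,0,0],"fingers": 60},
  {"linear": [0,0.6,0],"delta_rot": [0,0,0],"fingers": 60},
  {"linear": [0,0.4,0],"delta_rot": [0,0,0],"fingers": 60},
  {"linear": [0,0.1,0],"delta_rot": [0,0,0],"fingers": 60},
  {"linear": [0,0,0],"delta_rot": [0,0,0],"fingers": 60},
  {"linear": [0,0,0],"delta_rot": [0,0,0],"fingers": 60},
])

```text
t: 15.1
tcp_pos: [0.5606, 0.0985, 0.2532]
tcp_rot: [0.999, 0.048, -0.0, -0.0]
force: [-0.2, 0.3, -0.0]
gripper_width: 0.06
grasp_force: 0.0
```

```bash
python3 - <<'E'
from h import *
rel(.563,.096,.182)
g=grab('side')
cv2.imwrite('pics/c6.png',cv2.resize(g['img'][210:330,220:380],(800,600),interpolation=2)[:,:,::-1])
E
```

```text
t 15.1 units [0.04 0.05 1.42] F [-0.2  0.3 -0. ] w 0.06 0.0
tcp [0.5606 0.0985 0.2532]
tilt [-0.  0. -1.] yaw y -84.5 j [-0.03  0.41  1.36  0.    1.36  1.44]
```

View pics/c6.png

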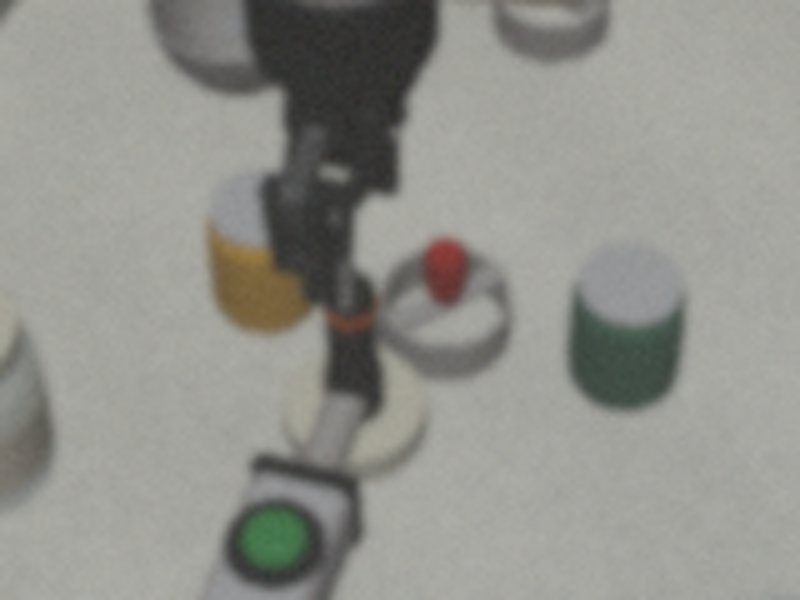

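The button is down at crop (275,543), flush in its collar. The fingers are over the black post at (350,300), and the cutter is upright at (447,310). Descend and grip.

>>> arm_command([
  {"linear": [0.04,0.05,0.4],"delta_rot": [0,0,0],"fingers": 60},
  {"linear": [0,0,0.5],"delta_rot": [0,0,0],"fingers": 60},
  {"linear": [0,0,0.4],"delta_rot": [0,0,0],"fingers": 60},
  {"linear": [0,0,0.1],"delta_rot": [0,0,0],"fingers": 60},
  {"linear": [0,0,0],"delta_rot": [0,0,0],"fingers": 60},
  {"linear": [0,0,0],"delta_rot": [0,0,0],"fingers": 10},
  {"linear": [0,0,0],"delta_rot": [0,0,0],"fingers": 10},
  {"linear": [0,0,0],"delta_rot": [0,0,0],"fingers": 10},
  {"linear": [0,0,0],"delta_rot": [0,0,0],"fingers": 10},
  {"linear": [0,0,0],"delta_rot": [0,0,0],"fingers": 10},
])

```text
t: 16.4
tcp_pos: [0.5631, 0.0959, 0.1842]
tcp_rot: [0.999, 0.048, 0.001, -0.0]
force: [-1.2, 4.0, 6.3]
gripper_width: 0.0226
grasp_force: 58.5
```

```bash
python3 - <<'E'
from h import *
rel(.563,.096,.182)
E
```

```text
t 16.4 units [-0.   -0.    0.04] F [-1.2  4.   6.3] w 0.0226 58.52008044719696
tcp [0.5631 0.0959 0.1842]
tilt [ 0.001  0.001 -1.   ] yaw y -84.5 j [-0.04  0.48  1.46  0.    1.21  1.44]
```

>>> arm_command([
  {"linear": [0,0.1,0],"delta_rot": [0,0,0],"fingers": 10},
  {"linear": [0,0.2,0],"delta_rot": [0,0,0],"fingers": 10},
  {"linear": [0,0.2,0],"delta_rot": [0,0,0],"fingers": 10},
  {"linear": [0,0.2,0],"delta_rot": [0,0,0],"fingers": 10},
  {"linear": [0,0.2,0],"delta_rot": [0,0,0],"fingers": 10},
  {"linear": [0,0,0],"delta_rot": [0,0,0],"fingers": 10},
])

```text
t: 17.15
tcp_pos: [0.567, 0.0506, 0.1841]
tcp_rot: [0.999, 0.048, -0.0, -0.0]
force: [-4.3, 4.9, 7.3]
gripper_width: 0.023
grasp_force: 58.7
```

>>> arm_command([
  {"linear": [0,0.2,0],"delta_rot": [0,0,0],"fingers": 10},
  {"linear": [0,0.2,0],"delta_rot": [0,0,0],"fingers": 10},
  {"linear": [0,0.2,0],"delta_rot": [0,0,0],"fingers": 10},
  {"linear": [0,0.2,0],"delta_rot": [0,0,0],"fingers": 10},
  {"linear": [0,0.2,0],"delta_rot": [0,0,0],"fingers": 10},
  {"linear": [0,0.2,0],"delta_rot": [0,0,0],"fingers": 10},
  {"linear": [0,0.2,0],"delta_rot": [0,0,0],"fingers": 10},
  {"linear": [0,0,0],"delta_rot": [0,0,0],"fingers": 10},
  {"linear": [0,0,0],"delta_rot": [0,0,0],"fingers": 10},
])

```text
t: 18.27
tcp_pos: [0.5729, -0.0185, 0.1841]
tcp_rot: [0.999, 0.048, -0.001, -0.001]
force: [-10.6, 5.2, 10.3]
gripper_width: 0.0226
grasp_force: 59.1
```

```bash
python3 - <<'E'
from h import *
rel(.576,-.0435,.184)
E
```

```text
t 18.275 units [0.01 0.5  0.  ] F [-10.6   5.2  10.3] w 0.0226 59.13040280342102
tcp [ 0.5729 -0.0185  0.1841]
tilt [-0.003  0.001 -1.   ] yaw y -84.5 j [-0.24  0.48  1.45  0.    1.22  1.24]
```

>>> arm_command([
  {"linear": [-0.02,0.1,-0.01],"delta_rot": [0,0,0],"fingers": 10},
  {"linear": [0,0.15,0],"delta_rot": [0,0,0],"fingers": 10},
  {"linear": [0,0.1,0],"delta_rot": [0,0,0],"fingers": 10},
  {"linear": [-0.01,0.05,0],"delta_rot": [0,0,0],"fingers": 10},
  {"linear": [0,0,0],"delta_rot": [0,0,0],"fingers": 10},
  {"linear": [0,0,0],"delta_rot": [0,0,0],"fingers": 10},
])

```text
t: 19.02
tcp_pos: [0.5744, -0.0383, 0.1842]
tcp_rot: [0.999, 0.048, 0.0, -0.001]
force: [-1.0, 6.2, 2.6]
gripper_width: 0.0228
grasp_force: 58.6
```

>>> arm_command([
  {"linear": [0,0.06,0],"delta_rot": [0,0,0],"fingers": 10},
  {"linear": [0,0.05,0],"delta_rot": [0,0,0],"fingers": 10},
  {"linear": [0,0,0],"delta_rot": [0,0,0],"fingers": 10},
  {"linear": [0,0,0],"delta_rot": [0,0,0],"fingers": 10},
])

```text
t: 19.52
tcp_pos: [0.5748, -0.0431, 0.1842]
tcp_rot: [0.999, 0.048, 0.0, -0.001]
force: [-1.7, 9.5, 4.8]
gripper_width: 0.0223
grasp_force: 58.9
```

>>> arm_command([
  {"linear": [0,0.03,0],"delta_rot": [0,0,0],"fingers": 10},
  {"linear": [0,0,0],"delta_rot": [0,0,0],"fingers": 10},
  {"linear": [0,0,0],"delta_rot": [0,0,0],"fingers": 10},
])

```text
t: 19.9
tcp_pos: [0.5748, -0.0432, 0.1841]
tcp_rot: [0.999, 0.048, -0.0, -0.002]
force: [-1.0, 16.7, 5.4]
gripper_width: 0.0228
grasp_force: 59.3
```

>>> arm_command([
  {"linear": [0,0.02,0],"delta_rot": [0,0,0],"fingers": 10},
  {"linear": [0,0,0],"delta_rot": [0,0,0],"fingers": 10},
  {"linear": [0,0,0],"delta_rot": [0,0,0],"fingers": 10},
])

```text
t: 20.27
tcp_pos: [0.5748, -0.0433, 0.1841]
tcp_rot: [0.999, 0.049, -0.0, -0.003]
force: [-1.6, 21.3, 4.7]
gripper_width: 0.0226
grasp_force: 59.5
```

```bash
python3 - <<'E'
from h import *
rel(.576,-.0435,.184)
g=grab('side')
cv2.imwrite('pics/c7.png',cv2.resize(g['img'][200:320,240:400],(800,600),interpolation=2)[:,:,::-1])
E
```

```text
t 20.275 units [0.02 0.01 0.  ] F [-1.6 21.3  4.7] w 0.0226 59.50910031795502
tcp [ 0.5748 -0.0433  0.1841]
tilt [-0.001  0.007 -1.   ] yaw y -84.4 j [-0.28  0.49  1.44  0.01  1.22  1.19]
```

View pics/c7.png

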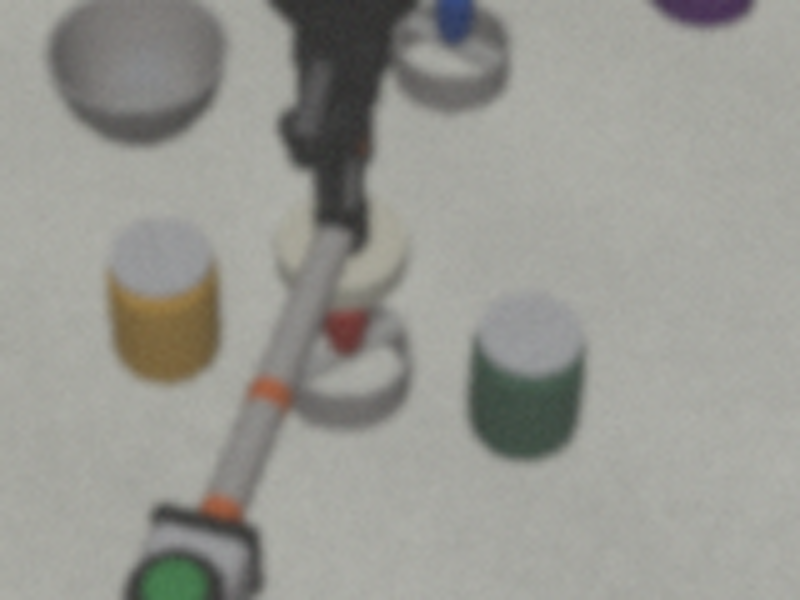

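Both orange rings are out, at (270,392) and at the mouth (222,508). The light is above the upright cutter, the tins haven't moved, and the arm presses against the solid stop with about 21 N. Handing in.

```bash
python3 -c "
from bench import robot
print(robot.finish_job())"
```

```text
the job is handed in; nothing more can be done
None
```

The red-knobbed cutter stands upright midway between the tins, to within a few mm; the lamp's button is fully down, and I handed in at about 20 s still holding the lamp against its second stop with its light over the cutter.

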